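# Load a jar lid into the labelling nest

### The arm

A 7-joint arm with a two-finger parallel gripper is mounted at the origin on the work surface; the furniture and walls round the work are solid. World frame = base frame: x ahead of the robot, y to its left, z up, the work surface at z = 0. Lengths are in m, angles in rad, forces in N, time in s.
With the tool pointing down it reaches from about 0.4 to 0.85 m from the base axis. Payload 10.4 kg.
Tool frame: the origin (TCP) lies between the finger pads; the fingertips stand 22 mm ahead of it and the grasp point (between the pads) lies 3 mm ahead of it (r.nose_length is the distance from the TCP to the fingertips, in m); z points along the fingers, y is the line along which they close (so a half turn about z gives the same grasp; the last joint's range is limited). The gripper opens to 87 mm and grips with 3 to 60 N. Pads are 19 mm wide; open, the fingers measure 117 mm over their backs; the gripper's body (75 mm by 190 mm) begins 51 mm behind the grasp point.
Start: joints at [-1.276, 0.332, -0.065, 1.46, 0.022, 1.35, -0.088], TCP at [0.195, 0.594, 0.245] pointing down, gripper open.
Joint ranges: [-2.6, 2.6], [-0.5, 2.12], [-1.47, 1.34], [0.16, 2.42], [-1.27, 4.41], [0.06, 2.06], [-2.6, 2.6]. Speed limits (rad/s): [2.22, 2.22, 2.79, 2.79, 3.14, 3.14, 3.14].

### API

Orientations are given as a unit quaternion [x, y, z, w].
In Python, from bench import readout, cams, r gives the robot as it stands. The module is installed in compiled form; this text tells all that it offers.
- The arm moves only by the tool step_arm, never from a script. Its argument "deltas" is a list that holds one entry, the list of rows, each a list of 7 numbers: the turn, a rotation vector about the tool's x, y, z in rad, then the shift along the tool's x, y, z in m, then the opening in per cent of the stroke, from 0 (shut) to 100 (fully open). A call has 1 to 20 rows; each row is the pose to reach, as a shift and turn from the pose commanded when the call began, along the tool's axes at that moment; what a row does not reach only later rows make up. A row lasts 1/8 s, in which the tool goes at most 62.5 mm and 10.7 degrees, less where a joint would pass 70% of its speed; a pose out of reach is approached as far as the arm can. A call with a gripper value outside its range is refused whole. The fingers move at their own pace and stop on an object; "squeeze" is the grip in N (left out, the last holds). Time passes only in rows, so rows that repeat a pose let the fingers close. It gives the time, the measured TCP pose, the force, the opening and the grip force at its end, in the units of the state.
- readout.read_state(): the state, without advancing time (a new reading comes with each control period).
- cams.camera(name): name is "scene" or "top" or "wrist"; returns a dict with "img" (420x560x3 uint8, red, green, blue), "fx", "fy", "cx", "cy" (pixels), "origin" and "rotation" of the camera in the world; the wrist camera has in their place "T_tool_cam" (4x4, takes a point from camera to tool coordinates, whose origin is the TCP and whose axes are the flange's). Camera axes: x right, y up, looking along -z (the intrinsics and any distortion apply to the point x, -y, -z); pixel columns grow to the right and rows downward; lengths in m; the calibration is good to about 2 mm. The wrist camera is an equidistant fisheye: a pixel r from the principal point sees the ray r / f radians off the axis. A picture is of the moment at which its call begins: read the wrist's pose just before it. There is no depth.
- r.close_job(): hands the job in; it is judged then, once.
The state is a dict: "time": time; "joint_positions": joint angles; "joint_vel": joint speeds; "joint_torque": joint torques, N m; "ee_pos": TCP position; "eef_rot": TCP orientation; "ft_force": force on the tool from outside, world axes, zero at the start; "torque": the same for the moment, N m; "width": finger opening in m; "grip_force": force on a finger pad.
Only numpy, scipy, OpenCV 4.12 (cv2) and the standard library are available. Lean on these libraries where they do the work, as an engineer would, in place of code of your own. Each camera call takes 0.05 s, during which the arm holds its last target. There are 200 camera calls.

### The job

Take the jar lid that stands on edge in the small stand and lay it in the round pocket of the labelling nest, open rim down and closed top up, ready for its label. Press it down past the four sprung catches until it sits level on the pocket floor, and let go. Leave the other things on the table where they are.

Things in the scene. Friction and masses are not known exactly. Their poses are not given: they have to be found in the camera images.
- lid: steel jam-jar lid, 60 mm across, 16 mm high, 30 g, a cup with 2.5 mm walls: one face closed (the top), the other open (the rim). Origin at the centre of the open rim's plane; +z points out through the closed top, whose outer face is at z = +16 mm. At the start it stands on edge in the stand, z axis level, its centre about 41 mm above the table.
- stand: fixed steel stand holding the lid on edge: base plate 100 (x) x 44 x 6 mm, two upright cheeks at x = +/-11 mm, 44 mm wide (y), tops 28 mm above the table; two rods between them carry the lid. Origin on the table under its middle; the lid's axis lies along x, its closed top faces -x. The lid juts 8 mm past the cheeks at +y and -y.
- nest: fixed nest: base plate 130 x 72 x 8 mm, on it an aluminium bar 110 mm long (x), 50 wide (y), top 40 mm above the table. Two U-shaped jaws on the bar, 9 mm high, at +x and -x, form a round pocket 63.6 mm across, open at +y and -y: the lid overhangs the bar 5 mm there and fingers can go down beside it. Origin on the table under its middle.
- nest_pocket (a point): centre of the pocket floor (top of the bar, 40 mm above the table); x along the bar. Four sprung catches with sloped noses, two in each jaw, reach about 2 mm inside the lid's edge: a lid laid in rests on them about 5 mm above the floor and takes about 5 N on its top to go down; if one side goes first, press the other too.
- label_roll: roll of labels lying flat, 66 mm across, 36 mm high, origin under its middle; to be left alone.
- tape_roll: roll of brown tape lying flat, 92 mm across, 48 mm high, origin under its middle; to be left alone.
Mind the look-alikes: they are no part of the job. What is shaped like the lid but blue or yellow is not meant. What is shaped like the nest but turquoise is not meant.

How it is judged:
At the end, for the whole second after the job is handed in: The lid lies at rest in the pocket with its closed top up: centre within 4 mm of the pocket's, rim within 1.8 mm of the pocket floor, level within 0.06 rad (horizontal distance between lid and nest_pocket below 0.004 m and z of lid in the frame of nest_pocket between -0.002 and 0.0018 m and angle between lid's own z axis and vertical below 0.06 rad and linear speed of lid below 0.01 m/s); the robot touches nothing.
It fails at once if the label roll is pushed more than 3 cm from its place (distance of label_roll from where it was at the start of the episode above 0.03 m).
It fails at once if the tape roll is pushed more than 3 cm from its place (distance of tape_roll from where it was at the start of the episode above 0.03 m).
It also fails if it takes over 54 s, if anything falls off the work surface, if the arm or the gripper's body presses on something with over 40 N, if the wrist force passes 120 N, or if a joint passes its speed limit or range.

## Working session

There is one attempt and no reset: what is moved stays moved. The work goes in short steps, Python scripts to look and compute and a tool call to move; the robot and the scene stay as the last step left them, time stands still between calls to the robot, and variables do not carry over. Pictures are saved under pics/ and viewed, at most 12 in all, crops included, and the job is handed in when it is done.

Besides the shell and the picture viewer there is one more tool, called after "Emit:" as name(argument=value, ...) on one line, values as JSON. step_arm: Moves the arm, as the interface text tells. Its arguments: {"type":"object","properties":{"deltas":{"type":"array"},"squeeze":{"type":"number"}},"required":["deltas"]}

```bash
mkdir -p pics
cat > h.py <<'E'
import numpy as np, cv2
from scipy.spatial.transform import Rotation as R
from bench import readout, cams, r
def grab(n):
    s=readout.read_state(); c=cams.camera(n); c['s']=s
    if n=='wrist':
        T=np.array(c['T_tool_cam']); Rt=R.from_quat(s['eef_rot']).as_matrix()
        c['origin']=np.array(s['ee_pos'])+Rt@T[:3,3]; c['rotation']=Rt@T[:3,:3]
    c['fish']=n=='wrist'; return c
def ray(c,u,v):
    x=(u-c['cx'])/c['fx']; y=(v-c['cy'])/c['fy']
    if c['fish']:
        t=np.hypot(x,y); k=np.sin(t)/t if t>1e-9 else 1; d=np.array([x*k,-y*k,-np.cos(t)])
    else: d=np.array([x,-y,-1.])
    d=np.array(c['rotation'])@d; return np.array(c['origin']),d/np.linalg.norm(d)
def onz(c,u,v,z):
    o,d=ray(c,u,v); return o+d*(z-o[2])/d[2]
def tri(rs):
    A=sum(np.eye(3)-np.outer(d,d) for o,d in rs); b=sum((np.eye(3)-np.outer(d,d))@o for o,d in rs); return np.linalg.solve(A,b)
def proj(c,p):
    q=np.array(c['rotation']).T@(np.array(p)-np.array(c['origin'])); q=np.array([q[0],-q[1],-q[2]])
    if c['fish']:
        rr=np.hypot(q[0],q[1]); t=np.arctan2(rr,q[2]); x,y=q[:2]/rr*t
    else: x,y=q[:2]/q[2]
    return c['cx']+c['fx']*x,c['cy']+c['fy']*y
def save(c,f): cv2.imwrite('pics/'+f,cv2.cvtColor(c['img'],cv2.COLOR_RGB2BGR))
E
python3 - <<'E'
from h import *
for n in('scene','top','wrist'):
    c=grab(n); save(c,n+'0.png'); print(n,c['fx'],c['cx'],c['cy'],np.round(c['origin'],3),np.round(c['rotation'],3).tolist(),c.keys() if n=='wrist' else '')
s=readout.read_state();print(s)
E
```

```text
scene 518.9854995511847 274.92152870313066 212.98638380180614 [-0.322 -0.93   0.624] [0.507, -0.183, -0.265, 0.799] 
top 414.5671019479138 280.3351462212173 207.5980816452061 [0.32  0.035 1.404] [0.026, -0.032, -0.705, 0.708] 
wrist 325.19226210127806 280.0011896564188 206.73163634884793 [0.132 0.614 0.384] [[0.312, -0.922, -0.23], [0.95, 0.303, 0.077], [-0.001, -0.242, 0.97]] dict_keys(['img', 'fx', 'fy', 'cx', 'cy', 'T_tool_cam', 's', 'origin', 'rotation', 'fish'])
{'time': 0.15, 'joint_positions': array([-1.27561488,  0.33272076, -0.06469021,  1.46072206,  0.02160218,
        1.34986707, -0.08847142]), 'joint_vel': array([-0.00140117, -0.00237215, -0.00037129, -0.00035314,  0.00073724,
        0.00049564, -0.00062794]), 'joint_torque': array([ 4.48472993e-04, -6.23629689e+01,  2.43853818e-02, -3.90141714e+01,
       -6.13024458e-02,  3.72062204e-02,  8.36592994e-05]), 'ee_pos': array([0.19521399, 0.59346987, 0.24395295]), 'eef_rot': array([ 1.58205127e-01,  9.87406136e-01, -5.07736369e-04, -5.75991114e-05]), 'ft_force': array([-0.8826658 ,  0.17272007,  0.20328522]), 'torque': array([0.03761922, 0.00257883, 0.01885804]), 'grip_force': 0.0, 'width': 0.08705588339336989}
```

View pics/top0.png

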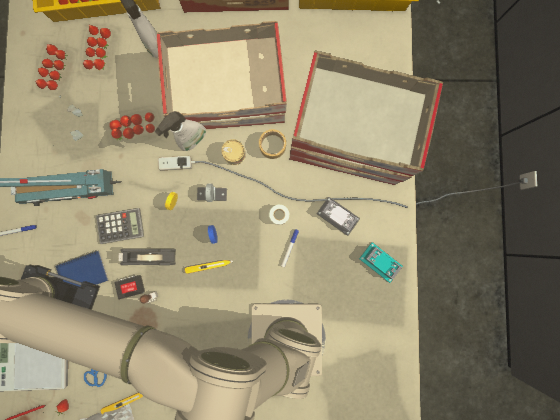

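View pics/scene0.png

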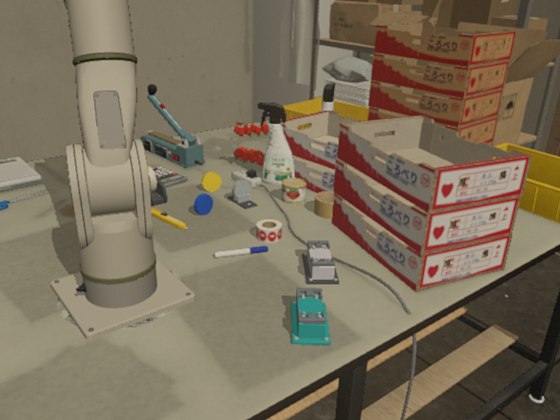

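```bash
cat >> h.py <<'E'
_g=grab
def grab(n):
    c=_g(n); q=np.array(c['rotation'])
    if q.shape==(4,): c['rotation']=R.from_quat(q).as_matrix()
    return c
E
python3 - <<'E'
from h import *
t=grab('top'); s=grab('scene'); w=grab('wrist')
for n,a,z in (('lid',(211,193),.05),('nest',(338,215),.045),('roll',(279,214),.036),('tape',(272,143),.048),('base',(287,330),0),('yel',(171,200),.04),('blu',(212,234),.04)):
    p=onz(t,*a,z); print(n,np.round(p,3),'scene',np.round(proj(s,p)),'wrist',np.round(proj(w,p)))
a=cv2.resize(t['img'][170:260,160:280],None,fx=6.6,fy=6.6,interpolation=3)[:594,:396*2]
b=cv2.resize(t['img'][185:250,300:380],None,fx=5,fy=5,interpolation=3)
c=cv2.resize(s['img'][165:220,180:270],None,fx=4.4,fy=4.4,interpolation=3)
d=cv2.resize(s['img'][225:295,290:350],None,fx=4,fy=4,interpolation=3)
e=cv2.resize(t['img'][170:245,150:250],None,fx=4,fy=4,interpolation=3)
im=np.zeros((600,800,3),np.uint8)
for q,(x,y) in ((e,(0,0)),(b[:300],(400,0)),(c[:300],(0,310)),(d,(420,320))):
    h,wd=q.shape[:2]; h=min(h,600-y); wd=min(wd,800-x); im[y:y+h,x:x+wd]=q[:h,:wd]
save({'img':im},'crops.png')
save(w,'w0b.png')
E
```

```text
lid [0.479 0.25  0.05 ] scene [242. 187.] wrist [139. 415.]
nest [ 0.409 -0.167  0.045] scene [319. 251.] wrist [ -7. 386.]
roll [0.412 0.027 0.036] scene [269. 224.] wrist [ 40. 386.]
tape [0.647 0.051 0.048] scene [330. 196.] wrist [110. 463.]
base [ 0.029 -0.002  0.   ] scene [135. 288.] wrist [-45. 206.]
yel [0.456 0.383 0.04 ] scene [212. 178.] wrist [202. 395.]
blu [0.345 0.246 0.04 ] scene [203. 200.] wrist [ 96. 352.]
```

View pics/crops.png

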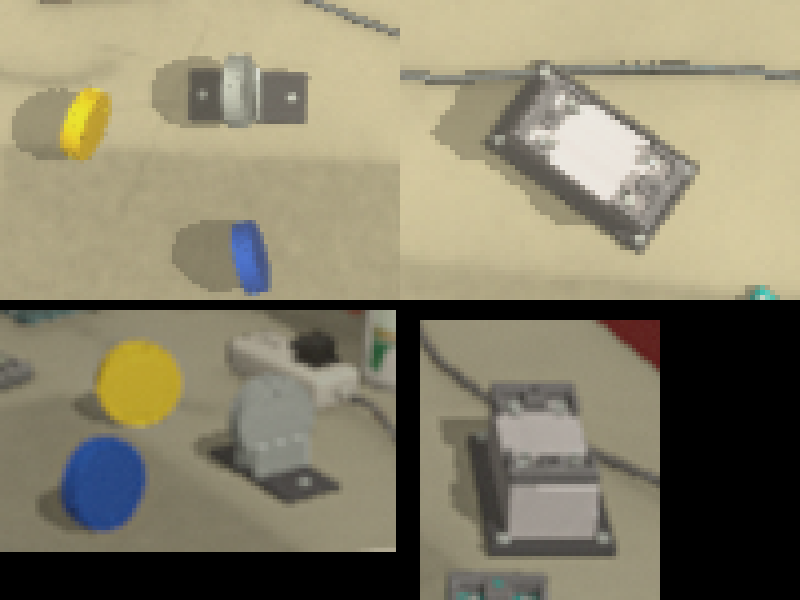

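View pics/w0b.png

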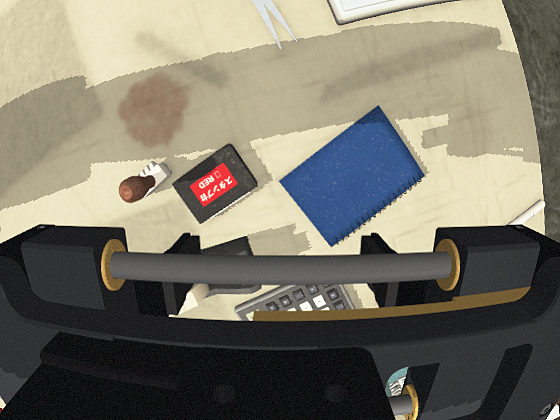

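The top view shows the steel lid in its stand at (210,193), with the stand's long axis along world y. The real nest is at (338,215), the label roll at (279,214) and the tape at (272,143). In the scene crop the visible −y side of the lid looks like a flat closed disc. The wrist view shows the gripper filling the lower half and the free view above it. Next I'll go above the stand for a closer look.

```bash
cat >> h.py <<'E'
def frame(a,y):  # tool axes from pointing dir a and closing dir y
    a=np.array(a,float); a/=np.linalg.norm(a); y=np.array(y,float); y-=a*(y@a); y/=np.linalg.norm(y)
    return np.column_stack([np.cross(y,a),y,a])
def delta(Rt,p):
    s=readout.read_state(); Rc=R.from_quat(s['eef_rot']).as_matrix()
    v=R.from_matrix(Rc.T@Rt).as_rotvec(); d=Rc.T@(np.array(p)-s['ee_pos'])
    print('t',s['time'],'delta',np.round(v,4).tolist(),np.round(d,4).tolist(),'rows>=',np.ceil(max(np.linalg.norm(v)/.187,np.linalg.norm(d)/.0625)))
E
python3 -c "
from h import *
delta(frame([0,0,-1],[1,0,0]),[.479,.18,.26])"
```

```text
t 0.3 delta [-0.0003, 0.0002, 1.2531] [-0.3988, -0.3043, -0.0156] rows>= 9.0
```

Emit:
step_arm(deltas=[[[0,0,1.253,-0.399,-0.304,-0.016,100],[0,0,1.253,-0.399,-0.304,-0.016,100],[0,0,1.253,-0.399,-0.304,-0.016,100],[0,0,1.253,-0.399,-0.304,-0.016,100],[0,0,1.253,-0.399,-0.304,-0.016,100],[0,0,1.253,-0.399,-0.304,-0.016,100],[0,0,1.253,-0.399,-0.304,-0.016,100],[0,0,1.253,-0.399,-0.304,-0.016,100],[0,0,1.253,-0.399,-0.304,-0.016,100],[0,0,1.253,-0.399,-0.304,-0.016,100],[0,0,1.253,-0.399,-0.304,-0.016,100],[0,0,1.253,-0.399,-0.304,-0.016,100]]])

```text
time: 1.8
ee_pos: [0.4788, 0.1814, 0.2605]
eef_rot: [0.706, 0.708, 0.0, -0.0]
ft_force: [-0.2, 0.0, 0.7]
width: 0.087
grip_force: 0.0
```

Run:
```python
from h import *
w=grab('wrist'); save(w,'w1.png'); print(w['s']['ee_pos'],w['s']['eef_rot'],w['s']['joint_positions'],w['s']['time'],np.round(w['origin'],3))
t=grab('top'); save(t,'top1.png')
```

```text
[0.47876575 0.18141293 0.2604777 ] [ 7.06337535e-01  7.07875182e-01  8.08840166e-06 -1.15374718e-04] [-0.81694426  0.06377792  0.38499698  1.75093241 -0.02486803  1.33167556
 -0.42458792] 1.8 [0.478 0.247 0.401]
```

View pics/w1.png

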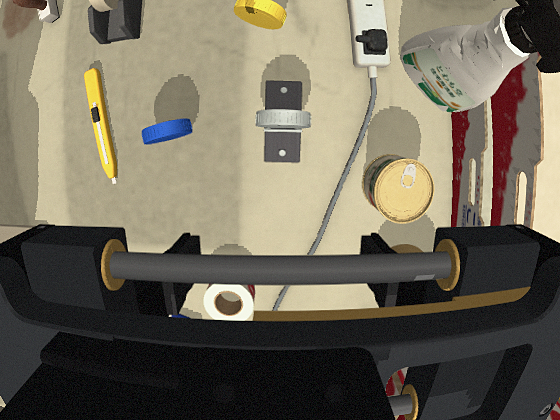

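The wrist view shows the stand at (283,120), base plate rows 81–161, columns 265–301. The lid band is at rows 107–130, columns 256–311, and the blue and yellow lids are clear of it.

Run:
```python
from h import *
w=grab('wrist'); im=w['img']; hsv=cv2.cvtColor(im,cv2.COLOR_RGB2HSV)
sub=np.zeros(im.shape[:2],np.uint8); sub[72:170,258:312]=1
g=cv2.cvtColor(im,cv2.COLOR_RGB2GRAY)
m=((g<95)&(sub>0)).astype(np.uint8)   # dark plate
for row in (84,88,95,100,135,140,150,157): 
    c=np.nonzero(m[row])[0]; print(row,c.min() if len(c) else None,c.max() if len(c) else None,end=' | ')
ys,xs=np.nonzero(m); print()
P=np.array([onz(w,x,y,.006)[:2] for x,y in zip(xs,ys)]); rc=cv2.minAreaRect((P*1000).astype(np.float32)); print('plate',rc)
# lid band: low-saturation bright
for row in range(100,134,3): print(row, hsv[row,250:318:6,1].tolist(), g[row,250:318:6].tolist())
t=grab('top'); g=cv2.cvtColor(t['img'],cv2.COLOR_RGB2GRAY); hs=cv2.cvtColor(t['img'],cv2.COLOR_RGB2HSV)
# nest in top: bar top bright
roi=np.zeros(g.shape,np.uint8); roi[190:245,310:370]=1
m=((g<130)&(hs[...,1]<70)&(roi>0)|((hs[...,1]<40)&(roi>0))).astype(np.uint8)
cs=cv2.findContours(m,0,1)[0]; k=max(cs,key=cv2.contourArea); rc=cv2.minAreaRect(k); print('nest img',rc)
P=np.array([onz(t,*(q[0]+.0),.008)[:2] for q in k]); rc=cv2.minAreaRect((P*1000).astype(np.float32)); print('nest plate z8',rc)
```

```text
84 265 301 | 88 265 301 | 95 265 301 | 100 265 300 | 135 265 299 | 140 265 299 | 150 264 299 | 157 264 299 | 
plate ((481.20166015625, 254.94517517089844), (98.99530029296875, 43.70258712768555), 89.07659149169922)
100 [56, 55, 53, 0, 4, 18, 11, 14, 3, 55, 57, 56] [190, 189, 140, 64, 71, 66, 65, 70, 72, 148, 201, 197]
103 [53, 52, 58, 23, 14, 8, 7, 4, 10, 54, 54, 52] [192, 187, 200, 75, 72, 66, 69, 69, 73, 142, 199, 199]
106 [55, 52, 55, 14, 12, 3, 4, 21, 3, 55, 52, 53] [187, 196, 197, 68, 64, 72, 68, 69, 73, 165, 203, 202]
109 [52, 51, 44, 13, 14, 15, 14, 15, 10, 57, 53, 56] [190, 199, 166, 162, 197, 199, 198, 179, 77, 204, 202, 197]
112 [54, 28, 15, 12, 14, 10, 15, 19, 18, 18, 48, 55] [191, 100, 155, 184, 195, 218, 221, 214, 192, 170, 192, 197]
115 [54, 18, 16, 11, 14, 13, 16, 16, 8, 16, 35, 57] [189, 167, 156, 178, 196, 213, 219, 204, 184, 169, 193, 197]
118 [52, 13, 15, 20, 16, 11, 13, 15, 16, 18, 24, 53] [192, 140, 155, 187, 185, 216, 190, 202, 192, 169, 167, 199]
121 [54, 11, 11, 17, 17, 11, 11, 15, 19, 19, 22, 56] [190, 138, 154, 190, 188, 204, 206, 202, 188, 164, 194, 199]
124 [52, 10, 14, 12, 13, 15, 16, 19, 14, 14, 37, 54] [192, 120, 161, 150, 134, 147, 155, 187, 195, 164, 154, 202]
127 [52, 56, 59, 10, 13, 16, 15, 18, 17, 22, 56, 55] [188, 195, 202, 103, 101, 128, 130, 136, 137, 147, 202, 198]
130 [54, 55, 57, 13, 17, 18, 14, 10, 14, 54, 52, 58] [190, 189, 188, 215, 222, 224, 241, 244, 243, 200, 201, 197]
133 [52, 55, 55, 11, 17, 11, 11, 11, 10, 55, 54, 53] [193, 190, 197, 92, 88, 93, 87, 91, 96, 198, 197, 200]
nest img ((338.1922912597656, 203.4615478515625), (50.75507354736328, 43.26661682128906), 33.6900634765625)
nest plate z8 ((451.01641845703125, -174.2928466796875), (170.89085388183594, 147.55599975585938), 55.92671585083008)
```

```bash
python3 -c "
from h import *
a=np.array([0,.766,-.643]); delta(frame(a,[1,0.0,0]),np.array([.481,.255,.041])-.12*a)"
```

```text
t 2.0 delta [-0.0003, 0.8723, 0.0006] [-0.0176, 0.0018, 0.1424] rows>= 5.0
```

Emit:
step_arm(deltas=[[[0,0.19,0,-0.018,0.002,0.03,100],[0,0.37,0,-0.018,0.002,0.06,100],[0,0.55,0,-0.018,0.002,0.09,100],[0,0.73,0,-0.018,0.002,0.12,100],[0,0.872,0,-0.018,0.002,0.142,100],[0,0.872,0,-0.018,0.002,0.142,100],[0,0.872,0,-0.018,0.002,0.142,100],[0,0.872,0,-0.018,0.002,0.142,100]]])

```text
time: 3.0
ee_pos: [0.4821, 0.1635, 0.1209]
eef_rot: [0.64, 0.642, 0.299, -0.298]
ft_force: [-0.4, 0.2, -0.1]
width: 0.0868
grip_force: 0.0
```

Run:
```python
from h import *
w=grab('wrist'); save(w,'w2.png'); s=w['s'];print(s['ee_pos'],s['eef_rot'],s['joint_positions'],s['time'],np.round(w['origin'],3))
print('expect lid centre at',proj(w,[.481,.255,.041]),'top',proj(w,[.481,.247,.071]))
a=np.array([0,.766,-.643]); delta(frame(a,[1,0.0,0]),np.array([.481,.255,.041])-.003*a)
```

```text
[0.48206323 0.16351063 0.12088191] [ 0.63963195  0.6423832   0.29932124 -0.29769379] [-0.37508813  0.3634575   0.52601707  2.06028921 -1.12596406  1.27099082
  0.79739453] 3.0 [0.481 0.098 0.262]
expect lid centre at (np.float64(279.52011171734335), np.float64(210.0201477440709)) top (np.float64(279.5868478870658), np.float64(195.4573201124857))
t 3.05 delta [0.0005, 0.0004, 0.0044] [-0.0022, -0.001, 0.1184] rows>= 2.0
```

View pics/w2.png

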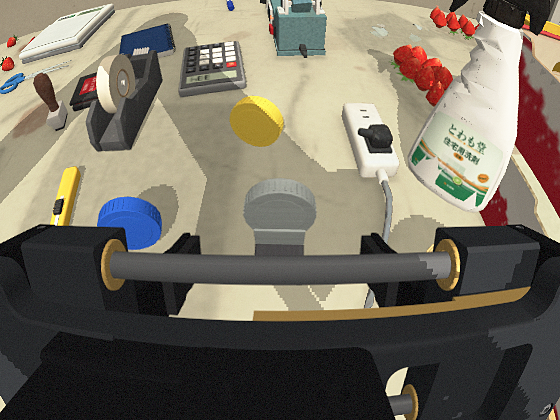

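The wrist view shows a closed flat face toward the camera, so the top faces −y as expected. The lid is centred at column 280, spans columns 244–316, and its top is near row 179. I'll check its height and y position from both wrist views.

Run:
```python
from h import *
w=grab('wrist'); im=w['img']; hs=cv2.cvtColor(im,cv2.COLOR_RGB2HSV); g=cv2.cvtColor(im,cv2.COLOR_RGB2GRAY)
m=(hs[...,1]<35).astype(np.uint8)
for row in range(186,228,4):
    c=np.nonzero(m[row,225:335])[0]+225; print(row,c.min(),c.max(),end=' | ')
print(); print('col280 sat',hs[172:204,280,1].tolist(),g[172:204,280].tolist())
def lid(y,z,n): return [tuple(np.round(proj(w,[.481+.03*np.sin(t),y,z+.03*np.cos(t)]),1)) for t in np.radians(n)]
for y in(.247,.263): print(y,lid(y,.041,[0,-60,-90,60,90]))
```

```text
186 253 306 | 190 249 310 | 194 247 312 | 198 245 314 | 202 244 315 | 206 244 315 | 210 243 316 | 214 244 316 | 218 245 314 | 222 246 313 | 226 250 310 | 
col280 sat [53, 51, 53, 58, 58, 47, 17, 13, 14, 14, 15, 15, 17, 17, 14, 18, 18, 17, 15, 16, 14, 16, 20, 19, 17, 6, 15, 20, 18, 13, 17, 17] [156, 160, 158, 156, 161, 157, 161, 169, 163, 161, 164, 165, 164, 164, 162, 164, 165, 161, 154, 169, 167, 126, 113, 116, 121, 117, 115, 125, 127, 117, 118, 115]
0.247 [(np.float64(279.7), np.float64(195.4)), (np.float64(246.5), np.float64(207.1)), (np.float64(243.1), np.float64(217.8)), (np.float64(312.8), np.float64(207.4)), (np.float64(316.1), np.float64(218.1))]
0.263 [(np.float64(279.8), np.float64(179.1)), (np.float64(247.8), np.float64(191.1)), (np.float64(244.4), np.float64(202.2)), (np.float64(311.7), np.float64(191.4)), (np.float64(314.9), np.float64(202.5))]
```

Emit:
step_arm(deltas=[[[0,0,0.004,-0.001,-0.001,0.04,100],[0,0,0.004,-0.001,-0.001,0.08,100],[0,0,0.004,-0.001,-0.001,0.118,100],[0,0,0.004,-0.001,-0.001,0.118,100],[0,0,0.004,-0.001,-0.001,0.118,60],[0,0,0.004,-0.001,-0.001,0.118,40],[0,0,0.004,-0.001,-0.001,0.118,40],[0,0,0.004,-0.001,-0.001,0.118,40],[0,0,0.004,-0.001,-0.001,0.118,40],[0,0,0.004,-0.001,-0.001,0.118,40]]], squeeze=15)

```text
time: 4.35
ee_pos: [0.4811, 0.2519, 0.0423]
eef_rot: [0.642, 0.639, 0.299, -0.299]
ft_force: [4.6, -0.4, 3.4]
width: 0.0607
grip_force: 15.0
```

Emit:
step_arm(deltas=[[[0,0,0,0.015,0,-0.013,40],[0,0,0,0.038,0,-0.032,40],[0,0,0,0.077,0,-0.064,40],[0,0,0,0.115,0,-0.096,40],[0,0,0,0.153,0,-0.129,40],[0,0,0,0.153,0,-0.129,40]]])

```text
time: 5.1
ee_pos: [0.4818, 0.2517, 0.2454]
eef_rot: [0.641, 0.64, 0.3, -0.298]
ft_force: [0.1, -0.4, -1.4]
width: 0.0602
grip_force: 15.0
```

Run:
```python
from h import *
s=readout.read_state(); print(s['ee_pos'],s['eef_rot'],s['joint_positions'],s['width'],s['grip_force'],s['ft_force'])
y=np.array([.823,-.568,0]); h=np.array([-.568,-.823,0])
delta(frame([0,0,-1],y),[.42,-.05,.25])
```

```text
[0.481805   0.2517484  0.24540211] [ 0.64106703  0.64047677  0.30008479 -0.29794577] [-0.33331446  0.11692253  0.25615382  1.98590027 -0.99937542  1.19497925
  0.38855434] 0.06021264597312355 14.982198644138407 [ 0.1492273  -0.40725847 -1.42932783]
t 5.1 delta [-0.2605, -0.8467, 0.5639] [-0.1903, -0.0612, -0.2344] rows>= 6.0
```

Run:
```python
from h import *
delta(frame([0,0,-1],[.823,-.568,0]),[.38,-.21,.27])
```

```text
t 5.1 delta [-0.2605, -0.8467, 0.5639] [-0.2777, -0.1008, -0.37] rows>= 8.0
```

Emit:
step_arm(deltas=[[[-0.033,-0.106,0.07,-0.035,-0.013,-0.046,40],[-0.065,-0.212,0.141,-0.069,-0.025,-0.092,40],[-0.098,-0.318,0.211,-0.104,-0.038,-0.139,40],[-0.13,-0.423,0.282,-0.139,-0.05,-0.185,40],[-0.163,-0.529,0.352,-0.174,-0.063,-0.231,40],[-0.195,-0.635,0.423,-0.208,-0.076,-0.278,40],[-0.228,-0.741,0.493,-0.243,-0.088,-0.324,40],[-0.26,-0.847,0.564,-0.278,-0.101,-0.37,40],[-0.26,-0.847,0.564,-0.278,-0.101,-0.37,40],[-0.26,-0.847,0.564,-0.278,-0.101,-0.37,40],[-0.26,-0.847,0.564,-0.278,-0.101,-0.37,40],[-0.26,-0.847,0.564,-0.278,-0.101,-0.37,40]]])

```text
time: 6.6
ee_pos: [0.3789, -0.2096, 0.2672]
eef_rot: [0.885, 0.465, -0.003, -0.001]
ft_force: [-0.4, 0.6, -0.2]
width: 0.0601
grip_force: 15.0
```

Run:
```python
from h import *
w=grab('wrist'); save(w,'w3.png'); s=w['s']; print(s['ee_pos'],s['eef_rot'],s['joint_positions'],s['width'],s['grip_force'],s['ft_force'],np.round(w['origin'],3),proj(w,[.409,-.167,.04]))
```

```text
[ 0.3788884  -0.20958629  0.26717497] [ 0.88521644  0.465168   -0.00304734 -0.00113506] [-0.05874295 -0.14057718  0.41891872  1.91354832  0.06137484  1.36275439
 -0.25966725] 0.0601082083086467 14.984362309987773 [-0.40087771  0.56906233 -0.15492769] [ 0.416 -0.156  0.407] (np.float64(281.9700359167897), np.float64(137.86566626385329))
```

View pics/w3.png

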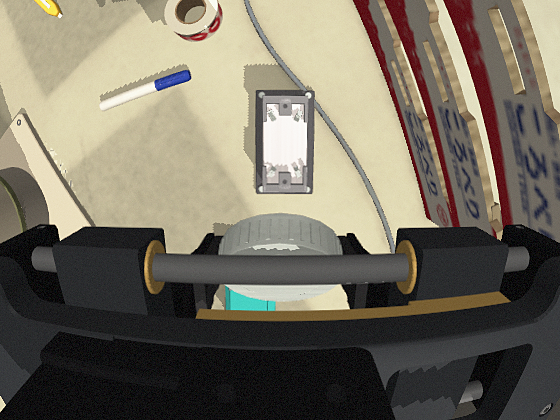

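The wrist view shows the nest at (285,142), plate columns 256–315, rows 90–193. The lid is held in the grip at (281,250) with its side wall and top visible. The label roll is at (193,15) and the cable at the upper right.

Run:
```python
from h import *
w=grab('wrist'); im=w['img']; g=cv2.cvtColor(im,cv2.COLOR_RGB2GRAY); hs=cv2.cvtColor(im,cv2.COLOR_RGB2HSV)
roi=np.zeros(g.shape,np.uint8); roi[85:200,250:322]=1
m=((hs[...,1]<45)&(roi>0)).astype(np.uint8); m=cv2.morphologyEx(m,2,np.ones((5,5)))
k=max(cv2.findContours(m,0,1)[0],key=cv2.contourArea); print(cv2.boundingRect(k),cv2.contourArea(k))
P=np.array([onz(w,*q[0],.008)[:2] for q in k]); print('plate',cv2.minAreaRect((P*1000).astype(np.float32)))
for row in (110,125,140,155,170): print(row,g[row,252:320].tolist())
print('col285',g[85:200,285].tolist())
v=cv2.resize(im[80:205,235:335],None,fx=4.8,fy=4.8,interpolation=cv2.INTER_CUBIC); save({'img':v},'nest.png')
```

```text
(255, 86, 63, 108) 5889.5
plate ((410.913818359375, -172.76361083984375), (133.52688598632812, 75.30575561523438), 55.04764938354492)
110 [154, 158, 166, 102, 71, 76, 73, 73, 72, 69, 114, 158, 156, 156, 118, 218, 208, 185, 230, 225, 228, 253, 249, 251, 242, 197, 173, 142, 162, 158, 155, 156, 155, 159, 157, 155, 160, 161, 154, 139, 206, 230, 208, 208, 215, 165, 224, 232, 188, 213, 206, 153, 97, 160, 158, 141, 90, 98, 104, 103, 102, 87, 172, 205, 151, 107, 124, 139]
125 [154, 156, 166, 83, 66, 78, 72, 75, 75, 64, 76, 223, 254, 249, 248, 247, 248, 249, 248, 248, 246, 248, 247, 247, 246, 245, 245, 246, 246, 247, 248, 248, 248, 248, 248, 248, 248, 248, 248, 247, 247, 248, 249, 248, 249, 248, 249, 250, 249, 248, 246, 248, 250, 255, 249, 82, 95, 104, 99, 96, 96, 98, 169, 218, 211, 207, 208, 205]
140 [155, 160, 163, 97, 62, 77, 73, 75, 72, 68, 101, 220, 251, 249, 248, 245, 248, 249, 248, 245, 246, 247, 246, 247, 244, 244, 244, 246, 244, 247, 248, 247, 246, 246, 247, 248, 248, 247, 247, 246, 246, 248, 248, 248, 248, 246, 249, 249, 249, 248, 246, 248, 250, 253, 252, 95, 93, 99, 104, 96, 92, 96
[... 569 characters left out ...]
, 234, 166, 127, 144, 205, 228, 180, 176, 205, 151, 134, 155, 154, 136, 106, 96, 97, 99, 94, 77, 210, 225, 215, 215, 218, 217, 217]
col285 [151, 151, 152, 154, 144, 72, 66, 72, 74, 74, 87, 173, 159, 158, 164, 178, 181, 155, 158, 88, 94, 92, 89, 140, 159, 159, 152, 158, 156, 141, 161, 255, 251, 248, 248, 248, 248, 249, 248, 248, 248, 248, 248, 248, 248, 247, 248, 248, 247, 247, 247, 246, 247, 247, 247, 246, 247, 246, 246, 247, 245, 246, 246, 246, 245, 245, 246, 245, 246, 246, 246, 245, 245, 245, 244, 245, 245, 246, 239, 206, 186, 190, 191, 196, 191, 205, 164, 89, 140, 159, 153, 150, 150, 158, 131, 99, 89, 84, 101, 143, 163, 153, 149, 154, 153, 152, 174, 111, 100, 209, 222, 217, 217, 217, 216]
```

View pics/nest.png

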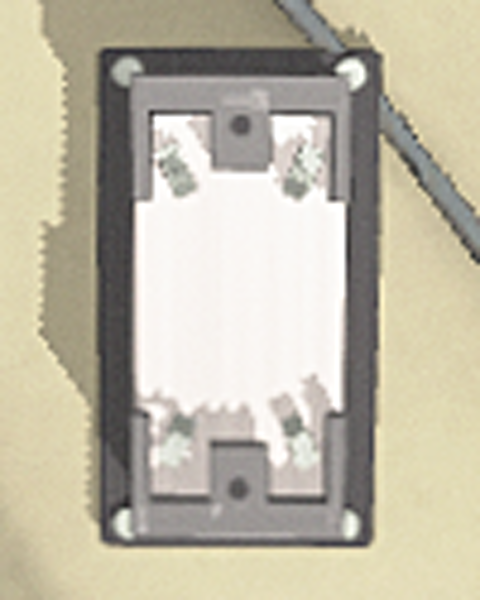

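The crop shows the bar's bright floor between columns 262 and 306, both jaws and the four catches. All of these edges are usable for measuring.

Run:
```python
from h import *
w=grab('wrist')
L=[onz(w,a,b,.04) for a,b in((262.5,125),(262.5,140),(262.4,155))]; Q=[onz(w,a,b,.04) for a,b in((306.6,125),(306.5,140),(306.2,155))]
for a,b in zip(L,Q): print('bar',np.round((a+b)/2,4),np.linalg.norm(a-b))
J=[onz(w,285.2,95.5,.049),onz(w,284.3,191.5,.049)]; print('jaws',np.round((J[0]+J[1])/2,4),np.linalg.norm(J[0]-J[1]))
d=(L[0]-L[2]); e=Q[0]-Q[2]; print('ang',np.degrees(np.arctan2(d[1],d[0])),np.degrees(np.arctan2(e[1],e[0])))
H=[onz(w,235+241/4.8,80+125/4.8,.049),onz(w,235+238/4.8,80+488/4.8,.049)];d=H[0]-H[1]; print('holes',(H[0]+H[1])/2,np.degrees(np.arctan2(d[1],d[0])))
S=[onz(w,235+a/4.8,80+b/4.8,.009) for a,b in((127,70),(351,72),(350,523),(124,522))];print('screws',sum(S)/4);d=S[0]+S[1]-S[2]-S[3];print(np.degrees(np.arctan2(d[1],d[0])))
```

```text
bar [ 0.4198 -0.1569  0.04  ] 0.04941035623314822
bar [ 0.4102 -0.1709  0.04  ] 0.04951884297644163
bar [ 0.4003 -0.1848  0.04  ] 0.04958391690055008
jaws [ 0.408  -0.1743  0.049 ] 0.10697827683239745
ang 54.88614551326526 55.17849908597706
holes [ 0.40804182 -0.17456941  0.049     ] 55.053945923995784
screws [ 0.40824912 -0.17438903  0.009     ]
55.262564358824285
```

Run:
```python
from h import *
N=np.array([.4082,-.1744,.04]); 
t=grab('top'); s=grab('scene')
im={n:cv2.cvtColor(cv2.imread(f'pics/{n}0.png'),cv2.COLOR_BGR2RGB) for n in('top','scene')}
for n,c in(('top',t),('scene',s)):
    u,v=proj(c,N); hs=cv2.cvtColor(im[n],cv2.COLOR_RGB2HSV); m=((hs[...,2]>205)&(hs[...,1]<30)).astype(np.uint8)
    k,l,st,ce=cv2.connectedComponentsWithStats(m); 
    print(n,(u,v),[(st[i].tolist(),ce[i]) for i in range(1,k) if np.hypot(*(ce[i]-[u,v]))<25 and st[i][4]>15])
a55=np.radians(55.1); h=np.array([np.cos(a55),np.sin(a55),0]); z=np.array([0,0,1])
Rg=R.from_quat([.642,.639,.299,-.299]).as_matrix(); Lt=Rg.T@np.array([0,-1,0]); print('L in tool',Lt)
th=np.arctan2(-Lt[0],-Lt[2]); A=-np.sin(th)*h-np.cos(th)*z; print('tilt',np.degrees(th))
F=frame(A,[h[1],-h[0],0]); 
delta(F,[N[0]+.02*h[0],N[1]+.02*h[1],.20]); delta(F,N+.001*h+[0,0,.0165+.04])
```

```text
top (np.float64(339.8939431314003), np.float64(215.28856764676505)) [([326, 206, 26, 19, 237], array([338.64978903, 214.64978903]))]
scene (np.float64(320.4071379873635), np.float64(254.2130587519864)) []
L in tool [-0.64213184  0.00384574 -0.76658457]
tilt 39.95132465351627
t 6.85 delta [-0.0023, -0.6929, 0.0062] [0.0663, 0.0042, 0.0671] rows>= 4.0
t 6.85 delta [-0.0023, -0.6929, 0.0062] [0.0478, 0.0046, 0.1707] rows>= 4.0
```

Emit:
step_arm(deltas=[[[0,-0.17,0,0.017,0.001,0.017,40],[0,-0.35,0,0.033,0.002,0.034,40],[-0.001,-0.52,0.004,0.05,0.003,0.05,40],[-0.002,-0.693,0.006,0.066,0.004,0.067,40],[-0.002,-0.693,0.006,0.066,0.004,0.067,40],[-0.002,-0.693,0.006,0.066,0.004,0.067,40],[-0.002,-0.693,0.006,0.066,0.004,0.067,40],[-0.002,-0.693,0.006,0.066,0.004,0.067,40]]])

```text
time: 7.85
ee_pos: [0.4191, -0.1591, 0.2012]
eef_rot: [0.834, 0.434, -0.302, 0.158]
ft_force: [-0.1, -0.3, -0.5]
width: 0.0602
grip_force: 15.0
```

```bash
cat >> h.py <<'E'
N=np.array([.4082,-.1744,.04]); a55=np.radians(55.1); h=np.array([np.cos(a55),np.sin(a55),0]); th=np.radians(40)
F=frame([-np.sin(th)*h[0],-np.sin(th)*h[1],-np.cos(th)],[h[1],-h[0],0])
E
python3 - <<'E'
from h import *
w=grab('wrist'); save(w,'w4.png'); s=w['s']; print(s['ee_pos'],s['joint_positions'],np.round(w['origin'],3),proj(w,N))
delta(F,N+.001*h+[0,0,.0165+.02])
E
```

```text
[ 0.41907611 -0.15907676  0.20121553] [-0.2641849   0.24663867  0.17472397  1.8396088   0.47255994  1.54626905
 -0.82787127] [ 0.499 -0.044  0.267] (np.float64(280.0782548447533), np.float64(99.30435305801494))
t 7.9 delta [-0.0002, -0.0028, -0.0021] [0.066, -0.0002, 0.1071] rows>= 3.0
```

View pics/w4.png

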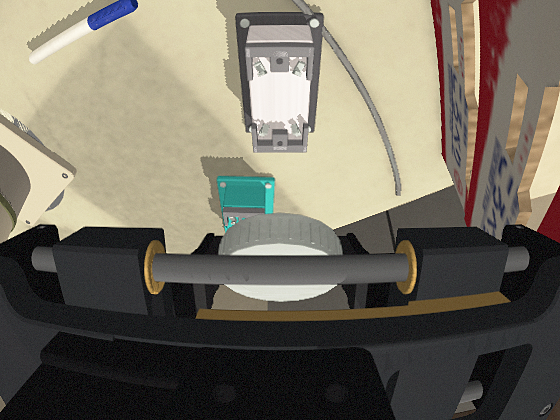

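The tilted view gives a second look at the nest, with jaw holes near (279,62) and (279,145). The lid is held level enough. I'll triangulate those holes against the previous view.

Run:
```python
from h import *
w=grab('wrist'); g=cv2.cvtColor(w['img'],cv2.COLOR_RGB2GRAY)
T=np.array(w['T_tool_cam']); Rt=R.from_quat([.88521644,.465168,-.00304734,-.00113506]).as_matrix()
w3=dict(w); w3['origin']=np.array([.3788884,-.20958629,.26717497])+Rt@T[:3,3]; w3['rotation']=Rt@T[:3,:3]
g3=cv2.cvtColor(cv2.imread('pics/w3.png'),cv2.COLOR_BGR2GRAY)
def hole(g,u,v,r=5):
    p=255-g[v-r:v+r+1,u-r:u+r+1].astype(float); p=np.clip(p-np.percentile(p,80),0,None); yy,xx=np.mgrid[-r:r+1,-r:r+1]; return u+(p*xx).sum()/p.sum(),v+(p*yy).sum()/p.sum()
pts=[]
for a,b in(((285,106),(279,62)),((285,181),(279,145))):
    A=hole(g3,*a);B=hole(g,*b); P=tri([ray(w3,*A),ray(w,*B)]); pts.append(P); print(np.round(A,1),np.round(B,1),np.round(P,4))
print('mid',(pts[0]+pts[1])/2,np.linalg.norm(pts[0]-pts[1]))
for v in (90,100,110,120): 
    row=g[v,235:325].astype(int); b=np.nonzero(row>200)[0]+235; L=onz(w,b.min()-.5,v,.04);Q=onz(w,b.max()+.5,v,.04); print(v,b.min(),b.max(),'bar mid off',round(float(((L+Q)/2-N)@[h[1],-h[0],0]),4),np.linalg.norm(L-Q))
```

```text
[284.8 105.7] [279.3  60.9] [ 0.4318 -0.1394  0.0495]
[284.6 181.5] [279.5 143.2] [ 0.3839 -0.2083  0.0495]
mid [ 0.40788874 -0.17384257  0.04948609] 0.0839453820360078
90 250 324 bar mid off 0.0056 0.061479418075414266
100 235 324 bar mid off -0.0006 0.07568098306133773
110 235 324 bar mid off -0.0006 0.07764508229202
120 235 324 bar mid off -0.0007 0.07975295830928464
```

Emit:
step_arm(deltas=[[[0,0,0,0.022,0,0.036,40],[0,0,0,0.044,0,0.072,40],[0,-0.002,-0.002,0.066,0,0.107,40],[0,-0.002,-0.002,0.066,0,0.107,40],[0,-0.002,-0.002,0.07,0,0.111,40],[0,-0.002,-0.002,0.073,0,0.115,40],[0,-0.002,-0.002,0.0755,0,0.118,40],[0,-0.002,-0.002,0.078,0,0.121,40],[0,-0.002,-0.002,0.078,0,0.121,40]]])

```text
time: 9.07
ee_pos: [0.4091, -0.1729, 0.0573]
eef_rot: [0.832, 0.435, -0.304, 0.158]
ft_force: [1.3, 0.4, 0.5]
width: 0.0597
grip_force: 15.0
```

Run:
```python
from h import *
s=readout.read_state(); print(s['ee_pos'],s['ft_force'],s['torque'],s['width'],s['joint_positions'])
delta(F,np.array([.408,-.174,.0565])+.001*h)
```

```text
[ 0.40905182 -0.17286528  0.05725424] [1.25303477 0.43158401 0.46097499] [ 0.57485949 -0.40821987  0.03742574] 0.059668838188797986 [-0.23774944  0.44211972  0.17331177  1.95008757  0.4779145   1.26461843
 -0.93706234]
t 9.075 delta [-0.0002, 0.0012, 0.0022] [0.0001, -0.0002, 0.0009] rows>= 1.0
```

Emit:
step_arm(deltas=[[[0,0,0,0.001,0,0.0012,40],[0,0,0,0.002,0,0.0024,40],[0,0,0,0.002,0,0.0024,40]]])

```text
time: 9.45
ee_pos: [0.4089, -0.1732, 0.0543]
eef_rot: [0.833, 0.435, -0.304, 0.158]
ft_force: [-0.6, -1.1, 3.6]
width: 0.0606
grip_force: 15.0
```

Run:
```python
from h import *
s=readout.read_state(); print(s['ee_pos'],s['ft_force'],s['torque'],s['width'])
```

```text
[ 0.40893927 -0.17317029  0.05430512] [-0.56024282 -1.11410488  3.56368969] [ 0.12774831 -0.14040863  0.08946837] 0.06056389496912238
```

Emit:
step_arm(deltas=[[[0,0,0,0.001,0,0.0012,40],[0,0,0,0.002,0,0.0024,40],[0,0,0,0.002,0,0.0024,40],[0,0,0,0.002,0,0.0024,40]]])

```text
time: 9.95
ee_pos: [0.4089, -0.1735, 0.052]
eef_rot: [0.833, 0.435, -0.304, 0.158]
ft_force: [-0.4, 0.5, 12.6]
width: 0.0604
grip_force: 15.0
```

Emit:
step_arm(deltas=[[[0,0,0,0,0,0,70],[0,0,0,0,0,0,100],[0,0,0,0,0,0,100],[0,0,0,0,0,-0.03,100],[0,0,0,0,0,-0.07,100],[0,0,0,-0.02,0,-0.12,100],[0,0,0,-0.04,0,-0.15,100],[0,0,0,-0.04,0,-0.15,100]]])

```text
time: 10.95
ee_pos: [0.4481, -0.1184, 0.1935]
eef_rot: [0.833, 0.435, -0.302, 0.159]
ft_force: [-0.1, -0.7, -0.7]
width: 0.087
grip_force: 0.0
```

Run:
```python
from h import *
w=grab('wrist'); s=w['s']; print(s['ee_pos'],s['ft_force'],s['width'])
u,v=proj(w,N+[0,0,.016]); print(u,v); u,v=int(u),int(v)
v0=max(0,v-70); save({'img':cv2.resize(w['img'][v0:v+70,max(0,u-90):u+90],None,fx=4,fy=4,interpolation=2)},'w5.png')
delta(frame([0,0,-1],[h[1],-h[0],0]),np.array([.408,-.174,.056+.022+.03]))
```

```text
[ 0.44811832 -0.1184484   0.19347938] [-0.13783799 -0.67446926 -0.68751564] 0.08696016737650497
279.26856598496784 160.415334959154
t 11.0 delta [0.0001, 0.6977, 0.0016] [0.002, -0.0006, 0.1079] rows>= 4.0
```

View pics/w5.png

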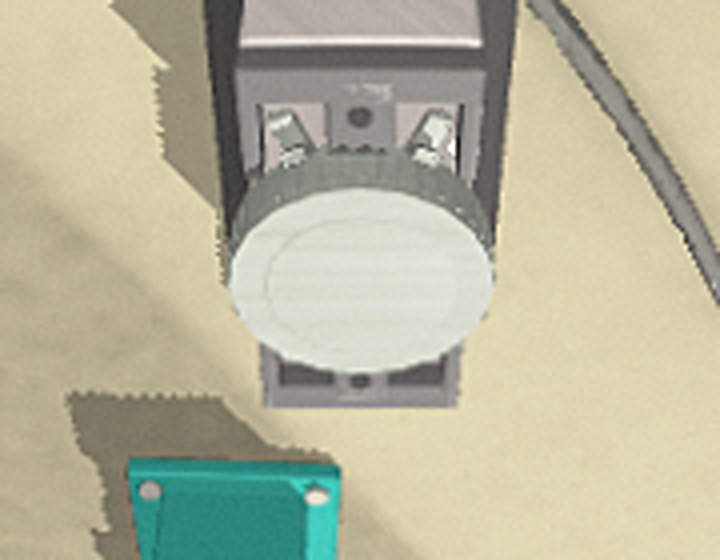

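The crop shows the lid in the pocket, closed top up and centred between the catches. Next I'll press it with the shut fingers pointing straight down.

Emit:
step_arm(deltas=[[[0,0.18,0,0,0,0,0],[0,0.36,0,0,0,0.02,0],[0,0.54,0,0,0,0.05,0],[0,0.698,0,0.002,0,0.08,0],[0,0.698,0.002,0.002,0,0.108,0],[0,0.698,0.002,0.002,0,0.108,0],[0,0.698,0.002,0.002,0,0.108,0],[0,0.698,0.002,0.002,0,0.108,0],[0,0.698,0.002,0.002,0,0.108,0]]])

```text
time: 12.12
ee_pos: [0.4084, -0.1741, 0.108]
eef_rot: [0.886, 0.463, -0.001, 0.0]
ft_force: [-0.1, -0.4, 0.9]
width: 0.006
grip_force: 0.0
```

Run:
```python
from h import *
s=readout.read_state(); print(s['ee_pos'],s['ft_force'],s['width'],r.nose_length)
delta(frame([0,0,-1],[h[1],-h[0],0]),np.array([.408,-.174,.078]))
```

```text
[ 0.40843991 -0.17410138  0.10797561] [-0.12715271 -0.41955201  0.85466398] 0.006018884955992178 0.022
t 12.125 delta [-0.0005, 0.0013, 0.0009] [-0.0001, -0.0004, 0.03] rows>= 1.0
```

Emit:
step_arm(deltas=[[[0,0,0,0,0,0.018,0],[0,0,0,0,0,0.025,0],[0,0,0,0,0,0.028,0],[0,0,0,0,0,0.03,0],[0,0,0,0,0,0.031,0],[0,0,0,0,0,0.031,0]]])

```text
time: 12.88
ee_pos: [0.408, -0.1747, 0.0783]
eef_rot: [0.887, 0.462, -0.001, -0.0]
ft_force: [-8.9, 4.1, 22.7]
width: 0.0006
grip_force: 11.0
```

Contact came at a tip height of 56.3 mm under 23 N, so the centre is on the floor. I'll check both sides as well.

Emit:
step_arm(deltas=[[[0,0,0,0,0,-0.01,0],[0,0,0,0.016,0,-0.01,0],[0,0,0,0.016,0,-0.003,0],[0,0,0,0.016,0,-0.001,0],[0,0,0,0.016,0,-0.001,0]]])

```text
time: 13.5
ee_pos: [0.4177, -0.1605, 0.0783]
eef_rot: [0.887, 0.463, -0.0, -0.001]
ft_force: [-3.7, 6.8, 18.6]
width: 0.0004
grip_force: 9.4
```

Emit:
step_arm(deltas=[[[0,0,0,0,0,-0.01,0],[0,0,0,-0.032,0,-0.01,0],[0,0,0,-0.032,0,-0.002,0],[0,0,0,-0.032,0,0,0],[0,0,0,-0.032,0,0,0]]])

```text
time: 14.12
ee_pos: [0.3978, -0.1888, 0.0783]
eef_rot: [0.887, 0.462, -0.002, -0.0]
ft_force: [-11.4, -3.6, 21.2]
width: 0.0002
grip_force: 11.1
```

Emit:
step_arm(deltas=[[[0,0,0,0,0,-0.01,0],[0,0,0,0.016,0.012,-0.01,0],[0,0,0,0.016,0.012,-0.002,0],[0,0,0,0.016,0.012,0,0],[0,0,0,0.016,0.012,0,0]]])

```text
time: 14.75
ee_pos: [0.4191, -0.1806, 0.0783]
eef_rot: [0.886, 0.463, 0.0, 0.0]
ft_force: [-0.3, 4.6, 15.6]
width: 0.0006
grip_force: 7.6
```

Emit:
step_arm(deltas=[[[0,0,0,0,0,-0.01,0],[0,0,0,0,-0.024,-0.01,0],[0,0,0,0,-0.024,-0.002,0],[0,0,0,0,-0.024,0,0],[0,0,0,0,-0.024,0,0]]])

```text
time: 15.38
ee_pos: [0.3972, -0.1674, 0.0782]
eef_rot: [0.887, 0.462, -0.002, -0.002]
ft_force: [-13.0, 6.7, 28.0]
width: 0.0001
grip_force: 13.8
```

Emit:
step_arm(deltas=[[[0,0,0,0,0,-0.02,0],[0,0,0,-0.02,0,-0.07,0],[0,0,0,-0.05,0.012,-0.12,0],[0,0,0,-0.05,0.012,-0.17,0],[0,0,0,-0.05,0.012,-0.19,0],[0,0,0,-0.05,0.012,-0.19,0],[0,0,0,-0.05,0.012,-0.19,0]]])

```text
time: 16.25
ee_pos: [0.3791, -0.2155, 0.2663]
eef_rot: [0.887, 0.462, -0.002, -0.001]
ft_force: [0.5, 0.1, -0.2]
width: 0.0005
grip_force: 0.0
```

Run:
```python
from h import *
w=grab('wrist'); s=w['s']; print(s['ee_pos'],s['ft_force'],s['time'])
u,v=proj(w,N+[0,0,.016]); print(u,v); im=w['img']; hs=cv2.cvtColor(im,cv2.COLOR_RGB2HSV)
u,v=int(u),int(v); v0=max(0,v-70); save({'img':cv2.resize(im[v0:v+70,u-90:u+90],None,fx=4,fy=4,interpolation=2)},'w6.png')
```

```text
[ 0.37914552 -0.2155039   0.26632378] [ 0.49540828  0.06621058 -0.24954308] 16.25
281.24622662831695 140.5385196178715
```

View pics/w6.png

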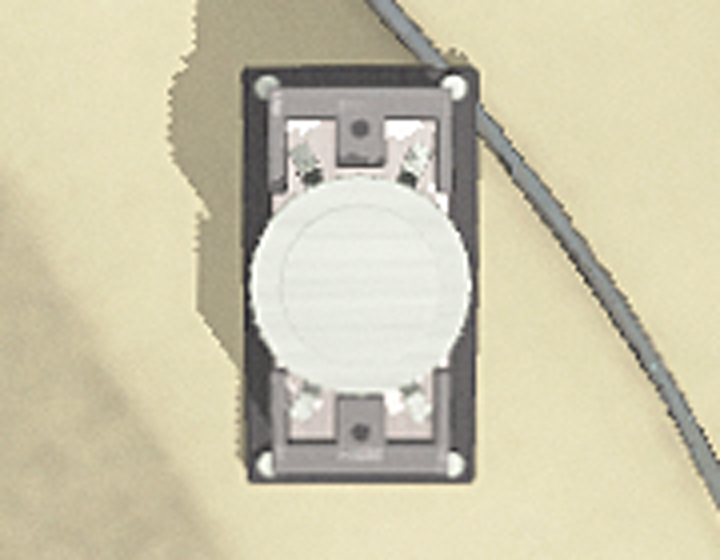

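The crop shows the lid's closed top centred between the jaws at (360,285). All five press points ended at the same height, and the robot is clear, so I'm handing it in.

```bash
python3 -c "
from bench import r
print(r.close_job())"
```

```text
the job is handed in; nothing more can be done
None
```

The lid is in the nest pocket, closed top up and pressed level onto the floor, the gripper has let go and is clear, and the job is handed in at about 16 s; the hand-in returned no verdict.

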